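Load the hanging round basket into the cleaning bath

TASK

Get the brass fittings ready for cleaning: lift the lid off the bench-top bath by its knob and lay it on the grey tray, lift the round basket up off its hook and stand it on the floor of the bath's well, then put the lid back on the bath. Leave the square basket hanging and do not disturb the other things on the bench.

Things in the scene. Friction and masses are not known exactly. Their poses are not given: they have to be found in the camera images.
- bath: Fixed cleaning bath: beige block 183 x 183 mm, 150 mm high, with a round well of 132 mm diameter in its middle, 135 mm deep. Origin on the bench under its centre, z up.
- well_floor (a point): Centre of the well's floor, 15 mm above the bench.
- well_rim (a point): Centre of the well's mouth, level with the bath's top, 150 mm above the bench.
- lid: Loose round steel lid, 350 g: below, a plug of 120 mm diameter, 8 mm deep; a disc of 146 mm diameter from 8 to 13 mm; in the middle a black knob of 24 mm diameter, its top 45 mm above the origin (grip 25 to 45 mm above it). Origin at the centre of the plug's underside, z up. Starts seated on the bath, origin 8 mm below the well's rim.
- lid_knob (a point): Middle of the knob's grip, 35 mm above the lid's origin, on its axis.
- tray: Fixed flat grey tray 190 x 190 mm, floor 5 mm thick, rim 12 mm high and 5 mm wide. Origin on the bench under its centre; a lid lying in it has its origin 5 mm above the bench.
- round_basket: Round steel basket, 220 g, 76 mm diameter, 35 mm high, brass fittings fixed inside. Over its middle an upright strap, 36 mm wide (its y), 8 mm thick (its x), ends 122 mm above the origin. A slot 22 mm wide at 55 to 97 mm lets the hook pass along x; the solid tab above it (97 to 122 mm) is the grip. Origin at the centre of its underside, z up. Starts on hook_a, bottom 68 mm above the bench.
- round_tab (a point): Middle of the round basket's tab, 109.5 mm above its origin.
- hook_a: Fixed stand of the round basket: base 130 x 90 x 10 mm, a post 178 mm high at x = +68 mm, and from its top an 8 mm bar towards -x. The bar's level seat, over the origin, is 165 mm above the bench; its upturned tip ends at x = -28 mm, top 179 mm up. To free a basket raise it 16 to 32 mm, then draw it at least 45 mm to the stand's -x. Origin on the bench under the seat.
- hook_a_seat (a point): Top of hook_a's bar where the basket hangs, 165 mm above the bench.
- square_basket: Square steel basket, 72 x 72 mm and 35 mm high, with the same strap as the round one; hangs on hook_b and stays there. Origin at the centre of its underside.
- hook_b: Fixed stand of the square basket, the same as hook_a.
- cell: Bystander: blue and dark fuel-cell block, 100 x 100 x 36 mm, origin at the centre of its underside.
- meter: Bystander: black hand-held meter with an orange end, 130 x 65 x 28 mm, lying flat, origin at the centre of its underside.
- wrench: Bystander: steel wrench 160 mm long, lying flat, origin under its middle.

How it is judged:
On the way, in this order (a step that is already met when the one before it is completed fails the run):
1. The lid lies flat on the grey tray, its centre within 30 mm of the tray's, released, with the round basket still on its hook (horizontal distance between lid and tray below 0.03 m and z of lid in the frame of tray below 0.012 m and angle between lid's own z axis and vertical below 0.08 rad and contact force between lid and the fingers below 0.1 N and linear speed of lid below 0.05 m/s and horizontal distance between round_basket and hook_a_seat below 0.03 m), for 0.2 s.
2. The round basket is held by the gripper, clear of its hook: its middle is at least 45 mm (sideways) from the hook's seat and its bottom more than 40 mm above the bench (horizontal distance between round_basket and hook_a_seat above 0.045 m and height (world z) of round_basket above 0.04 m and contact force between round_basket and the fingers above 0.5 N and contact force between round_basket and hook_a below 0.1 N), for 0.1 s.
3. The round basket stands upright on the floor of the well, its centre within 35 mm of the well's, released, while the lid still lies on the tray (horizontal distance between round_basket and well_floor below 0.035 m and z of round_basket in the frame of well_floor below 0.006 m and angle between round_basket's own z axis and vertical below 0.1 rad and horizontal distance between lid and tray below 0.03 m and z of lid in the frame of tray below 0.012 m and angle between lid's own z axis and vertical below 0.08 rad and contact force between round_basket and the fingers below 0.1 N and linear speed of round_basket below 0.05 m/s), for 0.2 s.
At the end, for the whole second after the job is handed in: The round basket stands upright on the floor of the well (centre within 35 mm of the well's), the lid is back on the bath with its plug fully down in the well (disc flat on the bath's top within 3 mm, centre within 10 mm), both at rest and released, and the square basket still hangs on its own hook (horizontal distance between round_basket and well_floor below 0.035 m and z of round_basket in the frame of well_floor below 0.006 m and angle between round_basket's own z axis and vertical below 0.1 rad and horizontal distance between lid and well_rim below 0.01 m and z of lid in the frame of well_rim between -0.012 and -0.005 m and angle between lid's own z axis and vertical below 0.04 rad and linear speed of each of lid, round_basket below 0.03 m/s and distance of square_basket from where it was at the start of the episode below 0.05 m); the robot touches nothing.
It fails at once if The square basket is moved more than 50 mm or knocked off its hook (distance of square_basket from where it was at the start of the episode above 0.05 m).
It fails at once if The cell block, the meter or the wrench is moved more than 25 mm (distance of any of cell, meter, wrench from where it was at the start of the episode above 0.025 m).
It fails at once if The lid or the round basket is dropped or thrown (moving freely, out of the fingers, faster than 0.8 m/s, a fall of about 30 mm) ((linear speed of lid above 0.8 m/s and contact force between lid and the fingers below 0.1 N) or (linear speed of round_basket above 0.8 m/s and contact force between round_basket and the fingers below 0.1 N)).
It also fails if it takes over 72 s, if anything falls off the work surface, if the arm or the gripper's body presses on something with over 40 N, if the wrist force passes 120 N, or if a joint passes its speed limit or range.

ROBOT

A 6-joint arm with a two-finger parallel gripper is mounted at the origin on the work surface. World frame = base frame: x ahead of the robot, y to its left, z up, the work surface at z = 0. Lengths are in m, angles in rad, forces in N, time in s.
With the tool pointing down it reaches from about 0.35 to 0.875 m from the base axis. Payload 4.2 kg.
Tool frame: the origin (TCP) lies midway between the tips of the shut fingers; the grasp point (between the pads) lies 19 mm behind it; z points along the fingers, y is the line along which they close (so a half turn about z gives the same grasp; the last joint's range is limited). The gripper opens to 85 mm and grips with 20 to 120 N. Pads are 22 mm wide; open, the fingers measure 114 mm over their backs; the gripper's body (76 mm by 85 mm) begins 54 mm behind the grasp point. The pads swing forward as they close: fully open they stand 13 mm farther back than shut.
Start: joints at [-1.045, 0.385, 0.008, 0, -1.194, -0.259], TCP at [0.165, -0.603, 0.231] pointing down, gripper open.
Joint ranges: [-3.14, 3.14], [-1.21, 2.06], [-1.07, 1.41], [-3.16, 2.05], [-2.99, -0.16], [-3.1, 3.1]. Speed limits (rad/s): [2.79, 2.79, 3.14, 3.14, 3.14, 3.14].

INTERFACE

Orientations are given as a 3x3 rotation matrix whose columns are the frame's x, y, z axes.
In Python, from station import bot gives the robot as it stands.
- The arm moves only by the tool send_rows, never from a script. Its argument "motion" is a list of rows, each an object of numbers: "dx", "dy", "dz": the shift along the tool's x, y, z in mm; "rx", "ry", "rz": the turn, a rotation vector about the tool's x, y, z in degrees; "gripper": the finger opening in mm, from 0 to 85.4. A call has 1 to 12 rows; each row shifts and turns the commanded pose from where the row before left it, along the tool's axes as they then stand; what a row does not reach is not made up. A row lasts 1/8 s, in which the tool goes at most 62.5 mm and 10.7 degrees, less where a joint would pass 70% of its speed; a pose out of reach is approached as far as the arm can. A call with a gripper value outside its range is refused whole. The fingers move at their own pace and stop on an object; "grip_force" is the grip in N (left out, the last holds). Time passes only in rows, so rows that do not move let the fingers close. It gives the time, the measured TCP pose, the force, the opening and the grip force at its end, in the units of the state.
- bot.sense(): the state, without advancing time (a new reading comes with each control period).
- bot.snapshot(name): name is "scene" or "side" or "wrist"; returns (picture, depth): 400x640x3 uint8, blue, green, red; 400x640 float32, m along the optical axis (not along the pixel's ray), 0 where there is no reading.
- bot.calibration(name): a dict with "fx", "fy", "cx", "cy" (pixels), "dist_coeffs" ([k1, k2, p1, p2, k3] as OpenCV has them; the pictures are not rectified), "eye" and "rotation" of the camera in the world; the wrist camera has in their place "mount" (4x4, takes a point from camera to tool coordinates, whose origin is the TCP and whose axes are the flange's). Camera axes: x right, y down, z forward; pixel columns grow to the right and rows downward; lengths in m; the calibration is good to about 2 mm. A picture is of the moment at which its call begins: read the wrist's pose just before it. calibration takes no time and is no camera call.
- bot.close_job(): hands the job in; it is judged then, once.
Trained networks look in the newest picture that a camera, given by its name, has taken for a name from the list of things; names that differ only in an ending like _2 or _b are one class to them, and where a whole thing is asked for, a point or a joint stands for the part that bears it (a point fixed in the world has none). Each returns a list of dicts, best first, with "p" (0 to 1); they miss things now and then, are a little off and sometimes report something else, mostly with a low value. They report only what shows in the picture. A call takes as long as a camera call.
- bot.silhouettes(camera, query): "pixels" (400x640 bool, what is visible of it) and "bbox" ([left, top, right, bottom] in pixels, round what is visible of it).
The state is a dict: "clock": time; "joint_positions": joint angles; "qd": joint speeds; "effort": joint torques, N m; "ee_pos": TCP position; "orientation": TCP orientation; "wrist_force": force on the tool from outside, world axes, zero at the start; "moment": the same for the moment, N m; "gripper_width": opening from 0.0 (shut) to 1.0 (fully open); "grip_force": force on a finger pad.
Only numpy, scipy, OpenCV 4.12 (cv2) and the standard library are available. Lean on these libraries where they do the work, as an engineer would, in place of code of your own. Each camera call takes 0.05 s, during which the arm holds its last target. There are 200 camera calls.

## Working session

There is one attempt and no reset: what is moved stays moved. The work goes in short steps, Python scripts to look and compute and a tool call to move; the robot and the scene stay as the last step left them, time stands still between calls to the robot, and variables do not carry over. Pictures are saved under pics/ and viewed, at most 10 in all, crops included, and the job is handed in when it is done.

Besides the shell and the picture viewer there is one more tool, called after "Call:" by a JSON object that holds its "name" and its "arguments". send_rows: Moves the arm, as the interface text tells. Its arguments: {"type":"object","properties":{"motion":{"type":"array","items":{"type":"object","properties":{"dx":{"type":"number"},"dy":{"type":"number"},"dz":{"type":"number"},"rx":{"type":"number"},"ry":{"type":"number"},"rz":{"type":"number"},"gripper":{"type":"number"}}}},"grip_force":{"type":"number"}},"required":["motion"]}

```bash
ls; mkdir -p pics; cat > h.py <<'E'
from station import bot
import numpy as np, cv2
def cam(name):
    c=bot.calibration(name); K=np.array([[c['fx'],0,c['cx']],[0,c['fy'],c['cy']],[0,0,1.]]); d=np.array(c['dist_coeffs'],float)
    if 'eye' in c: return K,d,np.array(c['rotation'],float),np.array(c['eye'],float)
    s=bot.sense(); M=np.array(c['mount']); R=np.array(s['orientation']); return K,d,R@M[:3,:3],R@M[:3,3]+np.array(s['ee_pos'])
def cloud(C,depth,mask):
    K,d,R,e=C; v,u=np.nonzero(mask&(depth>0)); z=depth[v,u]
    n=cv2.undistortPoints(np.stack([u,v],1).astype(float)[:,None],K,d)[:,0]
    return np.c_[n*z[:,None],z]@R.T+e, np.stack([u,v],1)
def rays(C,uv):
    K,d,R,e=C; n=cv2.undistortPoints(np.array(uv,float).reshape(-1,1,2),K,d)[:,0]
    return np.c_[n,np.ones(len(n))]@R.T, e
def plane(C,uv,z):
    r,e=rays(C,uv); return e+r*((z-e[2])/r[:,2])[:,None]
E
python3 - <<'E'
from h import *
np.set_printoptions(precision=3,suppress=True)
s=bot.sense(); print(s)
for n in ['scene','side','wrist']:
    C=cam(n); im,dp=bot.snapshot(n); cv2.imwrite(f'pics/{n}0.png',im); np.save(f'{n}0.npy',dp)
    print(n,C[3],C[2].ravel(), C[0][0,0])
    if n=='wrist': continue
    for q in ['bath','lid','lid_knob','tray','round_basket','hook_a','square_basket','cell','meter','wrench']:
        for r in bot.silhouettes(n,q)[:2]:
            P,_=cloud(C,dp,r['pixels']); 
            if len(P): print(n,q,round(r['p'],2),np.round(r['bbox']),len(P),np.median(P,0),np.percentile(P,3,0),np.percentile(P,97,0))
E
```

```text
pics
{'clock': 0.0, 'joint_positions': array([-1.045,  0.386,  0.007, -0.001, -1.194, -0.259]), 'qd': array([-0.002,  0.   ,  0.001, -0.   , -0.001,  0.002]), 'effort': array([ -0.   , -39.229,  18.84 ,   4.186,  -0.005,   0.   ]), 'ee_pos': array([ 0.165, -0.602,  0.23 ]), 'orientation': array([[-0.965, -0.263, -0.001],
       [-0.263,  0.965,  0.002],
       [ 0.   ,  0.002, -1.   ]]), 'wrist_force': array([-0.856, -0.388,  0.488]), 'moment': array([ 0.012,  0.063, -0.006]), 'grip_force': 0.0, 'gripper_width': 0.9997556066517118}
scene [1.46  0.15  1.216] [-0.188  0.772 -0.607  0.982  0.147 -0.117 -0.001 -0.618 -0.786] 449.9553540695058
scene bath 0.61 [399. 161. 478. 250.] 2832 [0.599 0.35  0.127] [0.435 0.265 0.011] [0.623 0.447 0.154]
scene lid_knob 0.74 [418. 171. 466. 210.] 1333 [0.524 0.361 0.156] [0.455 0.3   0.152] [0.582 0.424 0.182]
scene tray 0.79 [307. 186. 370. 240.] 2529 [0.541 0.052 0.006] [ 0.446 -0.037  0.001] [0.631 0.14  0.013]
scene tray 0.6 [364. 251. 402. 285.] 985 [0.742 0.206 0.029] [0.687 0.157 0.007] [0.781 0.256 0.04 ]
scene round_basket 0.72 [209. 148. 2
[... 1590 characters left out ...]
01  0.007] [ 0.598 -0.344  0.176]
side hook_a 0.63 [282. 226. 346. 309.] 1913 [ 0.59  -0.139  0.009] [ 0.519 -0.179  0.004] [ 0.641 -0.105  0.171]
side square_basket 0.9 [282. 218. 324. 282.] 1524 [ 0.556 -0.136  0.089] [ 0.52  -0.175  0.068] [ 0.594 -0.096  0.188]
side cell 0.96 [320. 181. 367. 210.] 863 [0.715 0.183 0.025] [0.673 0.154 0.002] [0.769 0.241 0.037]
side meter 0.93 [346. 227. 402. 252.] 1226 [ 0.745 -0.023  0.027] [ 0.685 -0.048  0.004] [0.805 0.021 0.03 ]
side wrench 0.85 [350. 302. 423. 331.] 693 [ 0.71  -0.246  0.007] [ 0.647 -0.268  0.001] [ 0.795 -0.229  0.009]
wrist [ 0.085 -0.624  0.373] [-0.264  0.914  0.309  0.964  0.251  0.084 -0.001  0.32  -0.947] 331.46062655507944
```

```bash
python3 - <<'E'
from h import *
np.set_printoptions(precision=3,suppress=True)
full=np.ones((400,640),bool)
for n in ['scene','side']:
    C=cam(n); dp=np.load(f'{n}0.npy'); P,_=cloud(C,dp,full)
    def box(t,lo,hi):
        Q=P[np.all((P>lo)&(P<hi),1)]
        if len(Q)<4: print(n,t,len(Q)); return
        xy=np.ascontiguousarray(Q[:,:2],np.float32); print(n,t,len(Q),Q.mean(0),np.percentile(Q[:,2],95),'rect',cv2.minAreaRect(xy))
    box('knobtop',[.45,.29,.172],[.6,.43,.2])
    box('disc',[.42,.25,.157],[.62,.46,.17])
    box('bathtop',[.40,.23,.143],[.64,.47,.2])
    box('tabA',[.46,-.43,.168],[.54,-.32,.22])
    box('tabAtop',[.46,-.43,.184],[.54,-.32,.22])
    box('hookApost',[.54,-.45,.12],[.62,-.3,.22])
    box('hookAbase',[.42,-.46,.006],[.64,-.3,.016])
    box('basketA',[.42,-.46,.06],[.64,-.3,.105])
    box('tray',[.4,-.06,.003],[.66,.17,.02])
    box('trayrim',[.4,-.06,.0085],[.66,.17,.02])
    box('tabB',[.5,-.2,.168],[.6,-.05,.22])
    box('postB',[.6,-.2,.12],[.68,-.05,.22])
a=cv2.imread('pics/scene0.png')[120:300,190:490];cv2.imwrite('pics/s1.png',cv2.resize(a,None,fx=2.6,fy=2.6))
a=cv2.imread('pics/side0.png')[100:400,210:440];cv2.imwrite('pics/s2.png',cv2.resize(a,None,fx=2,fy=2))
E
```

```text
scene knobtop 60 [0.521 0.363 0.184] 0.1906117960173698 rect ((0.5188003778457642, 0.36302563548088074), (0.022601887583732605, 0.021115710958838463), 0.711957573890686)
scene disc 469 [0.516 0.361 0.159] 0.16092235287859938 rect ((0.5311341881752014, 0.35741835832595825), (0.14368689060211182, 0.17126312851905823), 65.79874420166016)
scene bathtop 2670 [0.527 0.362 0.154] 0.1595577597519894 rect ((0.5172938704490662, 0.36342084407806396), (0.18346373736858368, 0.1886354386806488), 78.9000015258789)
scene tabA 76 [ 0.516 -0.375  0.181] 0.1915405679708913 rect ((0.513579785823822, -0.371923565864563), (0.03117780014872551, 0.03690977767109871), 47.649356842041016)
scene tabAtop 34 [ 0.516 -0.377  0.188] 0.19217213406940975 rect ((0.5161769986152649, -0.3768599033355713), (0.03501138091087341, 0.010903880000114441), 86.85931396484375)
scene hookApost 69 [ 0.578 -0.385  0.159] 0.1795475165005472 rect ((0.5663390159606934, -0.38383299112319946), (0.012558570131659508, 0.05000382289290428), 80.45466613769531)
scene hookAbase 613 [ 0.546 -0.374  0.01 ] 0.014459128143146493 rect ((0.5348247
[... 2292 characters left out ...]
), 50.95978927612305)
side tray 2550 [0.52  0.06  0.006] 0.011524756170718395 rect ((0.5291910171508789, 0.05147456377744675), (0.25450876355171204, 0.2162795066833496), 1.743780255317688)
side trayrim 373 [0.524 0.063 0.011] 0.013465019671851718 rect ((0.5335109233856201, 0.051053114235401154), (0.1930951476097107, 0.1899978220462799), 83.45966339111328)
side tabB 178 [ 0.558 -0.138  0.18 ] 0.19031748417610683 rect ((0.5645678639411926, -0.13680505752563477), (0.03635820373892784, 0.06571178883314133), 70.71125030517578)
side postB 179 [ 0.62  -0.133  0.156] 0.17780010630949786 rect ((0.6150278449058533, -0.13249485194683075), (0.029689442366361618, 0.012460576370358467), 7.563803672790527)
```

View pics/s1.png

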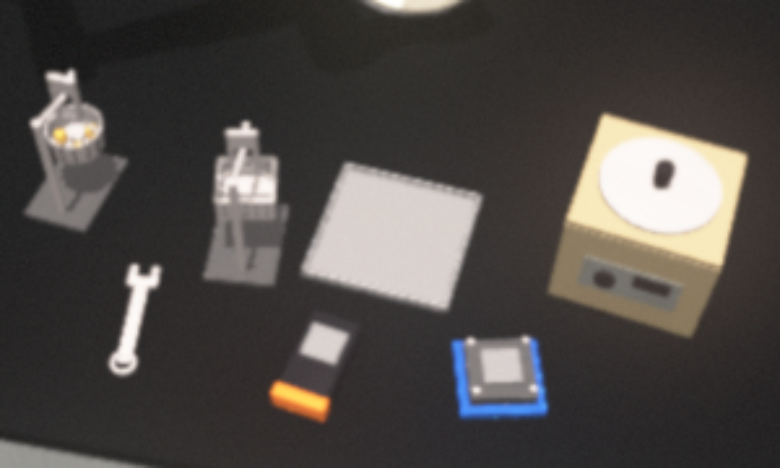

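View pics/s2.png

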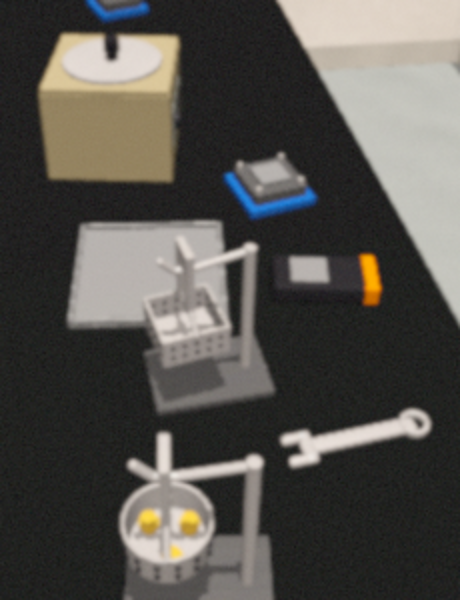

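The two pictures match the networks: the knob is at (663,173) in the scene crop, and the round basket's strap is at about (62,80), with yellow fittings inside. The round basket is on the left stand, and the tray's centre is at about (392,236). I'm rising, squaring the tool to the world axes and going towards the bath.

Call:
{"name": "send_rows", "arguments": {"motion": [{"dz":-35,"rz":7.65,"gripper":85},{"dz":-35,"rz":7.65},{"dx":-39,"dy":42},{"dx":-39,"dy":42},{"dx":-39,"dy":42},{"dx":-39,"dy":42},{"dx":-39,"dy":42},{"dx":-39,"dy":42},{"dx":-3,"dy":50},{"dx":-3,"dy":50},{"dx":-3,"dy":50},{"dx":-3,"dy":50}]}}

```text
$.motion[0]: bad value
```

Call:
{"name": "send_rows", "arguments": {"motion": [{"dx":-3,"dy":50},{"dx":-3,"dy":50},{"dx":-3,"dy":50},{"dx":-12,"dy":45},{"dx":-12,"dy":45},{"dx":-12,"dy":45},{"dx":-12,"dy":45},{"dx":-12,"dy":45},{"dx":-12,"dy":45},{"dx":-12,"dy":45},{"dx":-12,"dy":45},{}]}}

```text
$.motion[0]: bad value
```

Call:
{"name": "send_rows", "arguments": {"motion": [{"dx":0,"dy":0,"dz":-35,"rx":0,"ry":0,"rz":7.65,"gripper":85},{"dx":0,"dy":0,"dz":-35,"rx":0,"ry":0,"rz":7.65,"gripper":85},{"dx":-39,"dy":42,"dz":0,"rx":0,"ry":0,"rz":0,"gripper":85},{"dx":-39,"dy":42,"dz":0,"rx":0,"ry":0,"rz":0,"gripper":85},{"dx":-39,"dy":42,"dz":0,"rx":0,"ry":0,"rz":0,"gripper":85},{"dx":-39,"dy":42,"dz":0,"rx":0,"ry":0,"rz":0,"gripper":85},{"dx":-39,"dy":42,"dz":0,"rx":0,"ry":0,"rz":0,"gripper":85},{"dx":-39,"dy":42,"dz":0,"rx":0,"ry":0,"rz":0,"gripper":85}]}}

```text
clock: 2.15
ee_pos: [0.3999, -0.3494, 0.3017]
orientation: [[-1.0, 0.0, 0.001], [0.0, 1.0, -0.0], [-0.001, -0.0, -1.0]]
wrist_force: [1.2, -1.3, 0.2]
gripper_width: 0.999
grip_force: 0.0
```

```bash
cat > tabm.py <<'E'
from h import *
np.set_printoptions(precision=4,suppress=True)
C=cam('wrist'); im,dp=bot.snapshot('wrist'); cv2.imwrite('pics/w1.png',im)
P,uv=cloud(C,dp,np.ones((400,640),bool))
for t,lo,hi in [('tabtop',[.46,-.43,.180],[.54,-.32,.22]),('tabtop2',[.46,-.43,.186],[.54,-.32,.22]),('post',[.555,-.45,.16],[.63,-.3,.22]),('bar',[.525,-.45,.14],[.60,-.3,.22]),('base',[.42,-.46,.006],[.66,-.3,.014]),('rim',[.42,-.46,.095],[.6,-.3,.11])]:
    m=np.all((P>lo)&(P<hi),1); Q=P[m]
    if len(Q)>5: print(t,len(Q),Q.mean(0),np.percentile(Q[:,2],95),cv2.minAreaRect(np.ascontiguousarray(Q[:,:2],np.float32)),uv[m].min(0),uv[m].max(0))
E
python3 tabm.py
```

```text
tabtop 527 [ 0.5086 -0.3764  0.1871] 0.1899446485935701 ((0.5100506544113159, -0.3766278326511383), (0.03592425957322121, 0.00977455172687769), 81.16627502441406) [268 293] [307 310]
tabtop2 375 [ 0.5094 -0.3766  0.1888] 0.19004661832549913 ((0.5100595951080322, -0.37657028436660767), (0.035807762295007706, 0.00977455172687769), 81.16627502441406) [268 297] [307 310]
post 275 [ 0.5703 -0.3853  0.1741] 0.1779356337063814 ((0.5694244503974915, -0.3860704004764557), (0.011883597820997238, 0.02888062223792076), 88.8763198852539) [275 329] [287 357]
bar 492 [ 0.5613 -0.384   0.1701] 0.1777180316751088 ((0.5579627156257629, -0.38308075070381165), (0.011841085739433765, 0.05304805189371109), 80.46221923828125) [275 308] [290 357]
base 1766 [ 0.4955 -0.375   0.0091] 0.010543854360723665 ((0.5348221659660339, -0.38021281361579895), (0.0901656299829483, 0.13011246919631958), 81.65379333496094) [262 194] [333 281]
rim 725 [ 0.5063 -0.3763  0.1012] 0.10657097559930825 ((0.5096302628517151, -0.3764408528804779), (0.07498197257518768, 0.07470479607582092), 83.3670654296875) [262 225] [326 284]
```

View pics/w1.png

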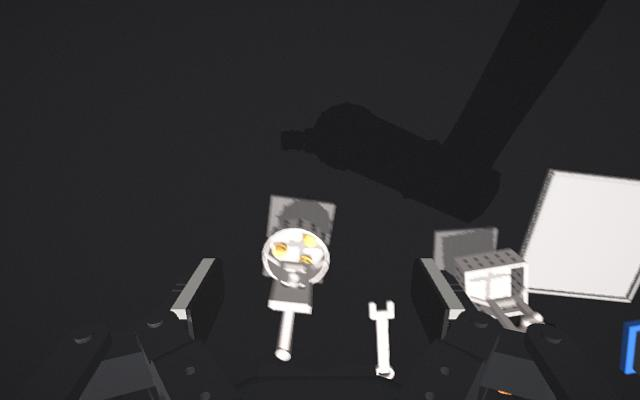

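Call:
{"name": "send_rows", "arguments": {"motion": [{"dx":-3,"dy":50,"dz":0,"rx":0,"ry":0,"rz":0,"gripper":85},{"dx":-3,"dy":50,"dz":0,"rx":0,"ry":0,"rz":0,"gripper":85},{"dx":-3,"dy":50,"dz":0,"rx":0,"ry":0,"rz":0,"gripper":85},{"dx":-3,"dy":50,"dz":0,"rx":0,"ry":0,"rz":0,"gripper":85},{"dx":-3,"dy":50,"dz":0,"rx":0,"ry":0,"rz":0,"gripper":85},{"dx":-3,"dy":50,"dz":0,"rx":0,"ry":0,"rz":0,"gripper":85},{"dx":-3,"dy":50,"dz":0,"rx":0,"ry":0,"rz":0,"gripper":85},{"dx":-9,"dy":50,"dz":0,"rx":0,"ry":0,"rz":0,"gripper":85},{"dx":-12,"dy":50,"dz":0,"rx":0,"ry":0,"rz":0,"gripper":85},{"dx":-12,"dy":50,"dz":0,"rx":0,"ry":0,"rz":0,"gripper":85},{"dx":-12,"dy":50,"dz":0,"rx":0,"ry":0,"rz":0,"gripper":85},{"dx":-12,"dy":50,"dz":0,"rx":0,"ry":0,"rz":0,"gripper":85}]}}

```text
clock: 3.7
ee_pos: [0.4772, 0.2507, 0.3016]
orientation: [[-1.0, -0.0, 0.001], [-0.0, 1.0, 0.0], [-0.001, 0.0, -1.0]]
wrist_force: [1.0, -1.1, 0.7]
gripper_width: 0.991
grip_force: 0.0
```

Call:
{"name": "send_rows", "arguments": {"motion": [{"dx":-20,"dy":50,"dz":0,"rx":0,"ry":0,"rz":0,"gripper":85},{"dx":-19,"dy":50,"dz":0,"rx":0,"ry":0,"rz":0,"gripper":85},{"dx":0,"dy":10,"dz":0,"rx":0,"ry":0,"rz":0,"gripper":85}]}}

```text
clock: 4.08
ee_pos: [0.5165, 0.3615, 0.2993]
orientation: [[-1.0, -0.001, -0.002], [-0.001, 1.0, -0.002], [0.002, -0.001, -1.0]]
wrist_force: [-1.0, -0.9, -0.5]
gripper_width: 0.997
grip_force: 0.0
```

The wrist view shows the round basket at (296,255), with its strap at (288,300) and the bar running down to the post at (284,352). The tab's centre comes out at (0.510, -0.377), top 0.190, yaw -8.5°. Next I measure the knob from near.

```bash
python3 - <<'E'
from h import *
np.set_printoptions(precision=4,suppress=True)
C=cam('wrist'); im,dp=bot.snapshot('wrist'); cv2.imwrite('pics/w2.png',im)
P,uv=cloud(C,dp,np.ones((400,640),bool))
for t,lo,hi in [('knobtop',[.47,.32,.183],[.56,.41,.2]),('disc',[.43,.27,.152],[.61,.46,.159])]:
    m=np.all((P>lo)&(P<hi),1); Q=P[m]
    if len(Q)>5: print(t,len(Q),Q.mean(0),np.percentile(Q[:,2],[5,50,95]),cv2.minAreaRect(np.ascontiguousarray(Q[:,:2],np.float32)),cv2.minEnclosingCircle(np.ascontiguousarray(Q[:,:2],np.float32)),uv[m].min(0),uv[m].max(0))
m=np.all((P>[.40,.23,.145])&(P<[.64,.48,.15]+np.array([0,0,.0025])),1);print('bath',cv2.minAreaRect(np.ascontiguousarray(P[m][:,:2],np.float32)),m.sum())
for r in bot.silhouettes('wrist','lid')[:1]:
    Q,_=cloud(C,dp,r['pixels']);print(r['p'],r['bbox'],cv2.minEnclosingCircle(np.ascontiguousarray(Q[(Q[:,2]>.148)&(Q[:,2]<.17)][:,:2],np.float32)))
E
```

```text
knobtop 648 [0.5142 0.3644 0.1862] [0.185  0.1863 0.1874] ((0.5147528648376465, 0.3645550012588501), (0.023291897028684616, 0.022708633914589882), 0.11651402711868286) ((0.5148375630378723, 0.36431968212127686), 0.01216184627264738) [307 173] [335 201]
disc 19138 [0.51   0.3645 0.1543] [0.1532 0.1543 0.1555] ((0.514671802520752, 0.3643234670162201), (0.14552325010299683, 0.1449749916791916), 3.682743549346924) ((0.5083602070808411, 0.3710816204547882), 0.08222000300884247) [240  89] [401 249]
bath ((0.5151586532592773, 0.3644179403781891), (0.18070076406002045, 0.18078677356243134), 79.10943603515625) 18142
0.93 [238.8, 92.4, 401.9, 249.6] ((0.5165078639984131, 0.3644110858440399), 0.07519441843032837)
```

View pics/w2.png

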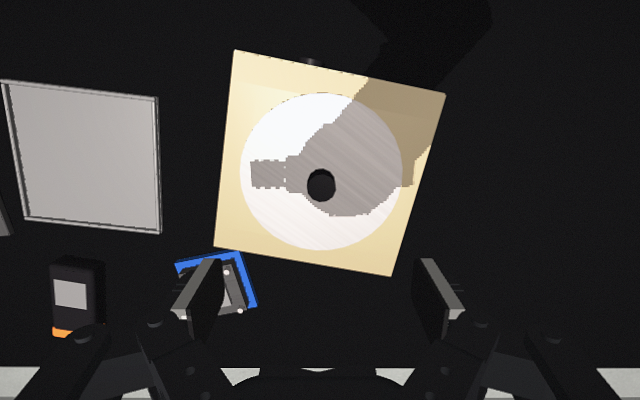

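The picture has the knob at (321,186), centred in the lid at (0.5147, 0.3644) with its top at 0.187. I'm going down to grip it.

Call:
{"name": "send_rows", "arguments": {"motion": [{"dx":2,"dy":3,"dz":44,"rx":0,"ry":0,"rz":0,"gripper":85},{"dx":0,"dy":0,"dz":44,"rx":0,"ry":0,"rz":0,"gripper":70},{"dx":0,"dy":0,"dz":40,"rx":0,"ry":0,"rz":0,"gripper":55},{"dx":0,"dy":0,"dz":8,"rx":0,"ry":0,"rz":0,"gripper":50},{"dx":0,"dy":0,"dz":0,"rx":0,"ry":0,"rz":0,"gripper":45}], "grip_force": 50}}

```text
clock: 4.8
ee_pos: [0.5145, 0.3616, 0.1667]
orientation: [[-1.0, 0.001, 0.001], [0.001, 1.0, 0.001], [-0.001, 0.001, -1.0]]
wrist_force: [0.4, 0.5, 0.3]
gripper_width: 0.525
grip_force: 0.0
```

Call:
{"name": "send_rows", "arguments": {"motion": [{"dx":0,"dy":3,"dz":5,"rx":0,"ry":0,"rz":0,"gripper":40},{"dx":0,"dy":0,"dz":0,"rx":0,"ry":0,"rz":0,"gripper":10},{"dx":0,"dy":0,"dz":0,"rx":0,"ry":0,"rz":0,"gripper":10},{"dx":0,"dy":0,"dz":0,"rx":0,"ry":0,"rz":0,"gripper":10},{"dx":0,"dy":0,"dz":0,"rx":0,"ry":0,"rz":0,"gripper":10}]}}

```text
clock: 5.42
ee_pos: [0.5144, 0.3654, 0.1616]
orientation: [[-1.0, -0.0, 0.002], [-0.0, 1.0, 0.001], [-0.002, 0.001, -1.0]]
wrist_force: [-2.2, -1.2, 5.1]
gripper_width: 0.262
grip_force: 49.5
```

Call:
{"name": "send_rows", "arguments": {"motion": [{"dx":0,"dy":0,"dz":-20,"rx":0,"ry":0,"rz":0,"gripper":10},{"dx":0,"dy":0,"dz":-25,"rx":0,"ry":0,"rz":0,"gripper":10},{"dx":-2,"dy":-35,"dz":-5,"rx":0,"ry":0,"rz":0,"gripper":10},{"dx":-2,"dy":-40,"dz":0,"rx":0,"ry":0,"rz":0,"gripper":10},{"dx":-3,"dy":-50,"dz":0,"rx":0,"ry":0,"rz":0,"gripper":10},{"dx":-3,"dy":-50,"dz":0,"rx":0,"ry":0,"rz":0,"gripper":10},{"dx":-3,"dy":-50,"dz":35,"rx":0,"ry":0,"rz":0,"gripper":10},{"dx":-3,"dy":-50,"dz":35,"rx":0,"ry":0,"rz":0,"gripper":10},{"dx":-3,"dy":-38,"dz":35,"rx":0,"ry":0,"rz":0,"gripper":10},{"dx":0,"dy":0,"dz":25,"rx":0,"ry":0,"rz":0,"gripper":10},{"dx":0,"dy":0,"dz":0,"rx":0,"ry":0,"rz":0,"gripper":10}]}}

```text
clock: 6.8
ee_pos: [0.5308, 0.0508, 0.0776]
orientation: [[-1.0, 0.002, -0.007], [0.002, 1.0, -0.002], [0.007, -0.002, -1.0]]
wrist_force: [0.2, 0.7, -2.2]
gripper_width: 0.263
grip_force: 49.7
```

Call:
{"name": "send_rows", "arguments": {"motion": [{"dx":-2,"dy":1,"dz":30,"rx":0,"ry":0,"rz":0,"gripper":10},{"dx":0,"dy":0,"dz":15,"rx":0,"ry":0,"rz":0,"gripper":10},{"dx":0,"dy":0,"dz":5,"rx":0,"ry":0,"rz":0,"gripper":10},{"dx":0,"dy":0,"dz":0,"rx":0,"ry":0,"rz":0,"gripper":10}]}}

```text
clock: 7.3
ee_pos: [0.5353, 0.0534, 0.0307]
orientation: [[-1.0, -0.0, 0.001], [-0.0, 1.0, 0.0], [-0.001, 0.0, -1.0]]
wrist_force: [0.9, -0.4, -3.4]
gripper_width: 0.264
grip_force: 49.7
```

Call:
{"name": "send_rows", "arguments": {"motion": [{"dx":0,"dy":0,"dz":3,"rx":0,"ry":0,"rz":0,"gripper":10},{"dx":0,"dy":0,"dz":2,"rx":0,"ry":0,"rz":0,"gripper":10},{"dx":0,"dy":0,"dz":1,"rx":0,"ry":0,"rz":0,"gripper":10},{"dx":0,"dy":0,"dz":0,"rx":0,"ry":0,"rz":0,"gripper":10}]}}

```text
clock: 7.8
ee_pos: [0.535, 0.0531, 0.0246]
orientation: [[-1.0, 0.0, 0.0], [0.0, 1.0, 0.0], [-0.0, 0.0, -1.0]]
wrist_force: [-1.5, 0.0, -0.3]
gripper_width: 0.261
grip_force: 50.0
```

Call:
{"name": "send_rows", "arguments": {"motion": [{"dx":0,"dy":0,"dz":0,"rx":0,"ry":0,"rz":0,"gripper":70},{"dx":0,"dy":0,"dz":0,"rx":0,"ry":0,"rz":0,"gripper":70},{"dx":0,"dy":0,"dz":-5,"rx":0,"ry":0,"rz":0,"gripper":70},{"dx":0,"dy":0,"dz":-45,"rx":0,"ry":0,"rz":0,"gripper":75},{"dx":0,"dy":0,"dz":-60,"rx":0,"ry":0,"rz":0,"gripper":75},{"dx":0,"dy":0,"dz":-60,"rx":0,"ry":0,"rz":0,"gripper":75},{"dx":0,"dy":0,"dz":-60,"rx":0,"ry":0,"rz":0,"gripper":75},{"dx":0,"dy":0,"dz":-45,"rx":0,"ry":0,"rz":0,"gripper":75}]}}

```text
clock: 8.8
ee_pos: [0.5351, 0.053, 0.3031]
orientation: [[-1.0, 0.0, 0.004], [0.0, 1.0, 0.001], [-0.004, 0.001, -1.0]]
wrist_force: [0.3, 0.5, -0.6]
gripper_width: 0.88
grip_force: 0.0
```

```bash
python3 - <<'E'
from h import *
np.set_printoptions(precision=4,suppress=True)
s=bot.sense();print(s['clock'],s['ee_pos'])
C=cam('wrist'); im,dp=bot.snapshot('wrist'); cv2.imwrite('pics/w3.png',im)
P,uv=cloud(C,dp,np.ones((400,640),bool))
f=lambda m:cv2.minAreaRect(np.ascontiguousarray(P[m][:,:2],np.float32))
for t,lo,hi in [('knob',[.48,0,.045],[.59,.1,.056]),('disc',[.43,-.05,.015],[.63,.15,.022]),('trayrim',[.41,-.07,.009],[.66,.17,.014])]:
    m=np.all((P>lo)&(P<hi),1); print(t,m.sum(),P[m].mean(0),np.percentile(P[m][:,2],[3,97]),f(m))
E
```

```text
8.8 [0.5351 0.053  0.3031]
knob 295 [0.5347 0.0534 0.0491] [0.0474 0.0506] ((0.5349745750427246, 0.05332573503255844), (0.022825472056865692, 0.022691596299409866), 65.5355224609375)
disc 9377 [0.5319 0.0534 0.0173] [0.0157 0.0188] ((0.5350537300109863, 0.053454332053661346), (0.14500263333320618, 0.14495894312858582), 34.76783752441406)
trayrim 2126 [0.5228 0.0513 0.0109] [0.0092 0.0127] ((0.5345436930656433, 0.05160784721374512), (0.19020581245422363, 0.19000859558582306), 83.32368469238281)
```

View pics/w3.png

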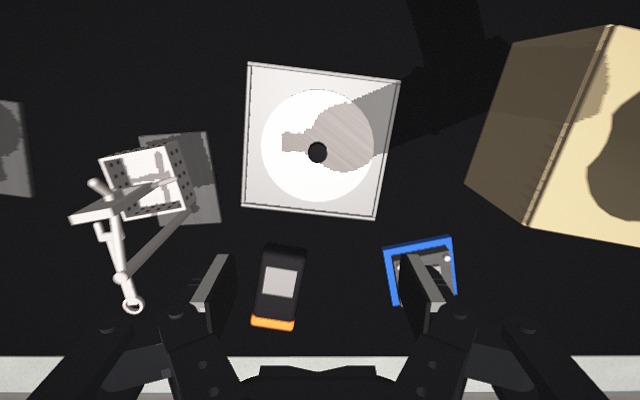

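The lid lies flat in the tray, with its knob at (317,152) in the picture. It is 2 mm off the tray's centre. Now to the round basket.

Call:
{"name": "send_rows", "arguments": {"motion": [{"dx":3,"dy":-48,"dz":0,"rx":0,"ry":0,"rz":0,"gripper":75},{"dx":3,"dy":-48,"dz":0,"rx":0,"ry":0,"rz":0,"gripper":75},{"dx":3,"dy":-48,"dz":0,"rx":0,"ry":0,"rz":0,"gripper":75},{"dx":3,"dy":-48,"dz":0,"rx":0,"ry":0,"rz":0,"gripper":75},{"dx":3,"dy":-48,"dz":0,"rx":0,"ry":0,"rz":0,"gripper":75},{"dx":3,"dy":-48,"dz":0,"rx":0,"ry":0,"rz":0,"gripper":75},{"dx":3,"dy":-48,"dz":0,"rx":0,"ry":0,"rz":0,"gripper":75},{"dx":2,"dy":-48,"dz":0,"rx":0,"ry":0,"rz":0,"gripper":75},{"dx":2,"dy":-46,"dz":0,"rx":0,"ry":0,"rz":8.5,"gripper":75},{"dx":0,"dy":0,"dz":0,"rx":0,"ry":0,"rz":0,"gripper":75},{"dx":0,"dy":0,"dz":50,"rx":0,"ry":0,"rz":0,"gripper":75},{"dx":0,"dy":0,"dz":0,"rx":0,"ry":0,"rz":0,"gripper":75}]}}

```text
clock: 10.35
ee_pos: [0.5077, -0.3749, 0.2453]
orientation: [[-0.989, 0.147, -0.008], [0.147, 0.989, 0.005], [0.009, 0.004, -1.0]]
wrist_force: [0.1, 0.3, -0.1]
gripper_width: 0.88
grip_force: 0.0
```

```bash
python3 tabm.py | cut -c1-230; python3 -c "
from h import *
s=bot.sense();R=s['orientation'];print(s['ee_pos'],R[:,1], R.T@(np.array([.51,-.3766,.157])-s['ee_pos']))"
```

```text
tabtop 913 [ 0.5093 -0.3764  0.1878] 0.19015320373899217 ((0.5087896585464478, -0.3775351941585541), (0.03260001167654991, 0.03177357092499733), 34.01805114746094) [287 182] [342 228]
tabtop2 730 [ 0.51   -0.3764  0.189 ] 0.1901921666667018 ((0.5104579925537109, -0.37660151720046997), (0.03596667945384979, 0.00909727904945612), 83.24714660644531) [287 214] [342 228]
post 506 [ 0.5703 -0.3853  0.1742] 0.17788995550610284 ((0.5694318413734436, -0.38582083582878113), (0.011681842617690563, 0.029176345095038414), 87.11431884765625) [308 267] [323 306]
bar 990 [ 0.557  -0.3833  0.1704] 0.1776143807641027 ((0.5544801950454712, -0.38400980830192566), (0.011912846937775612, 0.05927576869726181), 84.25221252441406) [308 228] [323 306]
base 2041 [ 0.5128 -0.3761  0.0092] 0.010456436677658054 ((0.5350976586341858, -0.3802475035190582), (0.09011945128440857, 0.12992174923419952), 81.67354583740234) [276 126] [354 231]
rim 892 [ 0.5029 -0.3748  0.1018] 0.10683542914307571 ((0.5170107483863831, -0.3818439543247223), (0.07502388209104538, 0.09276264905929565), 51.874324798583984) [274 141] [357 253]
[ 0.50924239 -0.37605216  0.24850164] [1.46469372e-01 9.89215121e-01 4.10262375e-04] [-0.00116109 -0.00046851  0.09149785]
```

Call:
{"name": "send_rows", "arguments": {"motion": [{"dx":-1,"dy":0,"dz":40,"rx":0,"ry":0,"rz":0,"gripper":75},{"dx":0,"dy":0,"dz":35,"rx":0,"ry":0,"rz":0,"gripper":70},{"dx":0,"dy":0,"dz":16,"rx":0,"ry":0,"rz":0,"gripper":65},{"dx":0,"dy":0,"dz":0,"rx":0,"ry":0,"rz":0,"gripper":60},{"dx":0,"dy":0,"dz":0,"rx":0,"ry":0,"rz":0,"gripper":20},{"dx":0,"dy":0,"dz":0,"rx":0,"ry":0,"rz":0,"gripper":20},{"dx":0,"dy":0,"dz":0,"rx":0,"ry":0,"rz":0,"gripper":20},{"dx":0,"dy":0,"dz":0,"rx":0,"ry":0,"rz":0,"gripper":20}], "grip_force": 60}}

```text
clock: 11.4
ee_pos: [0.5122, -0.3779, 0.1607]
orientation: [[-0.989, 0.147, 0.004], [0.147, 0.989, -0.003], [-0.004, -0.002, -1.0]]
wrist_force: [0.0, 0.4, 5.5]
gripper_width: 0.408
grip_force: 59.8
```

Call:
{"name": "send_rows", "arguments": {"motion": [{"dx":0,"dy":0,"dz":-12,"rx":0,"ry":0,"rz":0,"gripper":20},{"dx":0,"dy":0,"dz":-12,"rx":0,"ry":0,"rz":0,"gripper":20},{"dx":0,"dy":0,"dz":0,"rx":0,"ry":0,"rz":0,"gripper":20},{"dx":0,"dy":0,"dz":0,"rx":0,"ry":0,"rz":0,"gripper":20}]}}

```text
clock: 11.9
ee_pos: [0.5105, -0.3768, 0.1818]
orientation: [[-0.989, 0.148, -0.001], [0.148, 0.989, 0.001], [0.001, 0.001, -1.0]]
wrist_force: [0.4, -1.5, -3.0]
gripper_width: 0.409
grip_force: 60.1
```

Call:
{"name": "send_rows", "arguments": {"motion": [{"dx":0,"dy":0,"dz":-2,"rx":0,"ry":0,"rz":0,"gripper":20},{"dx":12,"dy":0,"dz":0,"rx":0,"ry":0,"rz":0,"gripper":20},{"dx":16,"dy":0,"dz":0,"rx":0,"ry":0,"rz":0,"gripper":20},{"dx":16,"dy":0,"dz":0,"rx":0,"ry":0,"rz":0,"gripper":20},{"dx":16,"dy":0,"dz":0,"rx":0,"ry":0,"rz":0,"gripper":20},{"dx":10,"dy":0,"dz":0,"rx":0,"ry":0,"rz":0,"gripper":20},{"dx":0,"dy":0,"dz":0,"rx":0,"ry":0,"rz":0,"gripper":20}]}}

```text
clock: 12.78
ee_pos: [0.4409, -0.3667, 0.1847]
orientation: [[-0.989, 0.148, 0.0], [0.148, 0.989, -0.0], [-0.001, -0.0, -1.0]]
wrist_force: [0.1, 0.7, -2.9]
gripper_width: 0.404
grip_force: 60.0
```

Call:
{"name": "send_rows", "arguments": {"motion": [{"dx":15,"dy":0,"dz":0,"rx":0,"ry":0,"rz":0,"gripper":20},{"dx":0,"dy":0,"dz":-30,"rx":0,"ry":0,"rz":0,"gripper":20},{"dx":0,"dy":0,"dz":-40,"rx":0,"ry":0,"rz":-4,"gripper":20},{"dx":0,"dy":0,"dz":-40,"rx":0,"ry":0,"rz":-4.5,"gripper":20},{"dx":0,"dy":20,"dz":-25,"rx":0,"ry":0,"rz":0,"gripper":20},{"dx":0,"dy":40,"dz":0,"rx":0,"ry":0,"rz":0,"gripper":20},{"dx":0,"dy":45,"dz":0,"rx":0,"ry":0,"rz":0,"gripper":20},{"dx":0,"dy":45,"dz":0,"rx":0,"ry":0,"rz":0,"gripper":20},{"dx":0,"dy":45,"dz":0,"rx":0,"ry":0,"rz":0,"gripper":20},{"dx":0,"dy":45,"dz":0,"rx":0,"ry":0,"rz":0,"gripper":20},{"dx":0,"dy":45,"dz":0,"rx":0,"ry":0,"rz":0,"gripper":20},{"dx":0,"dy":45,"dz":0,"rx":0,"ry":0,"rz":0,"gripper":20}]}}

```text
clock: 14.28
ee_pos: [0.4261, -0.0333, 0.3193]
orientation: [[-1.0, 0.0, 0.0], [0.0, 1.0, 0.0], [-0.0, 0.0, -1.0]]
wrist_force: [1.6, -0.4, -2.6]
gripper_width: 0.412
grip_force: 60.6
```

Call:
{"name": "send_rows", "arguments": {"motion": [{"dx":-5,"dy":45,"dz":0,"rx":0,"ry":0,"rz":0,"gripper":20},{"dx":-10,"dy":45,"dz":0,"rx":0,"ry":0,"rz":0,"gripper":20},{"dx":-12,"dy":45,"dz":0,"rx":0,"ry":0,"rz":0,"gripper":20},{"dx":-12,"dy":45,"dz":0,"rx":0,"ry":0,"rz":0,"gripper":20},{"dx":-12,"dy":45,"dz":0,"rx":0,"ry":0,"rz":0,"gripper":20},{"dx":-12,"dy":45,"dz":0,"rx":0,"ry":0,"rz":0,"gripper":20},{"dx":-12,"dy":45,"dz":0,"rx":0,"ry":0,"rz":0,"gripper":20},{"dx":-8,"dy":30,"dz":0,"rx":0,"ry":0,"rz":0,"gripper":20},{"dx":-3,"dy":10,"dz":0,"rx":0,"ry":0,"rz":0,"gripper":20},{"dx":0,"dy":0,"dz":0,"rx":0,"ry":0,"rz":0,"gripper":20},{"dx":0,"dy":0,"dz":0,"rx":0,"ry":0,"rz":0,"gripper":20}]}}

```text
clock: 15.65
ee_pos: [0.5127, 0.3194, 0.3196]
orientation: [[-1.0, 0.001, -0.0], [0.001, 1.0, -0.0], [0.0, -0.0, -1.0]]
wrist_force: [-1.2, -0.4, -2.9]
gripper_width: 0.403
grip_force: 60.7
```

Call:
{"name": "send_rows", "arguments": {"motion": [{"dx":-2,"dy":30,"dz":0,"rx":0,"ry":0,"rz":0,"gripper":20},{"dx":0,"dy":15,"dz":0,"rx":0,"ry":0,"rz":0,"gripper":20},{"dx":0,"dy":0,"dz":0,"rx":0,"ry":0,"rz":0,"gripper":20},{"dx":0,"dy":0,"dz":0,"rx":0,"ry":0,"rz":0,"gripper":20}]}}

```text
clock: 16.15
ee_pos: [0.5148, 0.3647, 0.3194]
orientation: [[-1.0, 0.001, -0.0], [0.001, 1.0, -0.0], [0.0, -0.0, -1.0]]
wrist_force: [-1.7, 0.2, -2.8]
gripper_width: 0.407
grip_force: 60.9
```

```bash
python3 - <<'E'
from h import *
np.set_printoptions(precision=4,suppress=True)
s=bot.sense();print(s['clock'],s['ee_pos'])
for n in ['wrist','side']:
    C=cam(n); im,dp=bot.snapshot(n); cv2.imwrite(f'pics/{n}4.png',im)
    P,uv=cloud(C,dp,np.ones((400,640),bool))
    f=lambda m:cv2.minAreaRect(np.ascontiguousarray(P[m][:,:2],np.float32))
    for t,lo,hi in [('bath',[.40,.23,.145],[.64,.48,.1525]),('basket',[.46,.31,.22],[.57,.42,.265]),('tab',[.46,.31,.32],[.57,.42,.35])]:
        m=np.all((P>lo)&(P<hi),1); print(n,t,m.sum(),P[m].mean(0),P[m].min(0),P[m].max(0),f(m))
a=cv2.imread('pics/wrist4.png'); b=cv2.imread('pics/side4.png')[40:220,180:420]
cv2.imwrite('pics/c4.png',np.hstack([cv2.resize(a,(480,300)),cv2.resize(b,None,fx=1.3,fy=300/180)]))
E
```

```text
16.15 [0.5148 0.3647 0.3194]
wrist bath 16469 [0.4861 0.3625 0.1493] [0.4099 0.2594 0.145 ] [0.61   0.4697 0.1521] ((0.5150868892669678, 0.36435002088546753), (0.18076947331428528, 0.1807163506746292), 79.12284851074219)
wrist basket 7883 [0.5097 0.3652 0.2407] [0.4727 0.3262 0.2264] [0.5481 0.4047 0.2649] ((0.5101771950721741, 0.3648505210876465), (0.07457082718610764, 0.07728580385446548), 33.07213592529297)
wrist tab 6120 [0.5093 0.3651 0.3397] [0.5025 0.3341 0.32  ] [0.5256 0.3961 0.35  ] ((0.5141717195510864, 0.3650656044483185), (0.062094055116176605, 0.02314450405538082), 89.68170928955078)
side bath 1113 [0.5132 0.3523 0.1495] [0.4105 0.2571 0.145 ] [0.6158 0.468  0.1524] ((0.5140274167060852, 0.3625623881816864), (0.1880476325750351, 0.17869143187999725), 79.21857452392578)
side basket 492 [0.512  0.3557 0.2462] [0.4738 0.3214 0.2247] [0.5499 0.4032 0.2649] ((0.5124741792678833, 0.36265483498573303), (0.07468362152576447, 0.08112440258264542), 15.795714378356934)
side tab 93 [0.5148 0.3387 0.3365] [0.5036 0.3294 0.3209] [0.5259 0.3848 0.35  ] ((0.514750599861145, 0.35714787244796753), (0.02226686291396618, 0.05541229620575905), 0.05428291857242584)
```

View pics/c4.png

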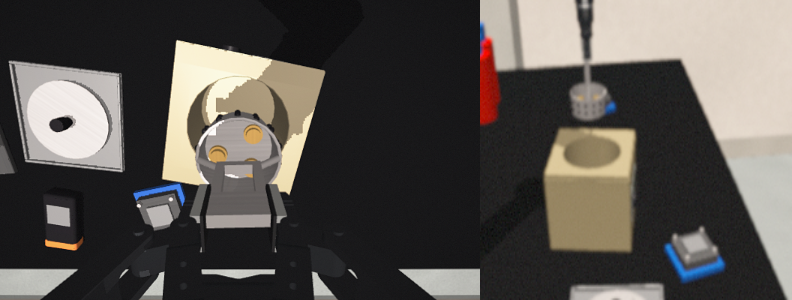

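The basket hangs upright over the open well, at (238,150) in the left half of the picture, and it is centred to about 4 mm. I'm lowering it.

Call:
{"name": "send_rows", "arguments": {"motion": [{"dx":-2,"dy":0,"dz":35,"rx":0,"ry":0,"rz":0,"gripper":20},{"dx":0,"dy":0,"dz":35,"rx":0,"ry":0,"rz":0,"gripper":20},{"dx":0,"dy":0,"dz":35,"rx":0,"ry":0,"rz":0,"gripper":20},{"dx":0,"dy":0,"dz":35,"rx":0,"ry":0,"rz":0,"gripper":20},{"dx":0,"dy":0,"dz":35,"rx":0,"ry":0,"rz":0,"gripper":20},{"dx":0,"dy":0,"dz":20,"rx":0,"ry":0,"rz":0,"gripper":20},{"dx":0,"dy":0,"dz":8,"rx":0,"ry":0,"rz":0,"gripper":20},{"dx":0,"dy":0,"dz":2,"rx":0,"ry":0,"rz":0,"gripper":20},{"dx":0,"dy":0,"dz":0,"rx":0,"ry":0,"rz":0,"gripper":20},{"dx":0,"dy":0,"dz":0,"rx":0,"ry":0,"rz":0,"gripper":20}]}}

```text
clock: 17.5
ee_pos: [0.5174, 0.3659, 0.1154]
orientation: [[-1.0, 0.0, 0.001], [0.0, 1.0, 0.001], [-0.001, 0.001, -1.0]]
wrist_force: [-0.3, 0.5, -2.7]
gripper_width: 0.408
grip_force: 60.8
```

Call:
{"name": "send_rows", "arguments": {"motion": [{"dx":0,"dy":0,"dz":3,"rx":0,"ry":0,"rz":0,"gripper":20},{"dx":0,"dy":0,"dz":2,"rx":0,"ry":0,"rz":0,"gripper":20},{"dx":0,"dy":0,"dz":2,"rx":0,"ry":0,"rz":0,"gripper":20},{"dx":0,"dy":0,"dz":0,"rx":0,"ry":0,"rz":0,"gripper":20},{"dx":0,"dy":0,"dz":0,"rx":0,"ry":0,"rz":0,"gripper":20}]}}

```text
clock: 18.12
ee_pos: [0.517, 0.3656, 0.1082]
orientation: [[-1.0, -0.0, 0.001], [-0.0, 1.0, 0.0], [-0.001, 0.0, -1.0]]
wrist_force: [-1.9, -0.8, 5.3]
gripper_width: 0.402
grip_force: 61.6
```

The force shows it touching the floor at the expected height, so I release and withdraw.

Call:
{"name": "send_rows", "arguments": {"motion": [{"dx":0,"dy":0,"dz":0,"rx":0,"ry":0,"rz":0,"gripper":58},{"dx":0,"dy":0,"dz":0,"rx":0,"ry":0,"rz":0,"gripper":58},{"dx":0,"dy":0,"dz":0,"rx":0,"ry":0,"rz":0,"gripper":58},{"dx":0,"dy":0,"dz":-10,"rx":0,"ry":0,"rz":0,"gripper":58},{"dx":0,"dy":0,"dz":-30,"rx":0,"ry":0,"rz":0,"gripper":58},{"dx":0,"dy":0,"dz":-50,"rx":0,"ry":0,"rz":0,"gripper":58},{"dx":0,"dy":0,"dz":-50,"rx":0,"ry":0,"rz":0,"gripper":70},{"dx":0,"dy":0,"dz":-50,"rx":0,"ry":0,"rz":0,"gripper":70},{"dx":0,"dy":0,"dz":0,"rx":0,"ry":0,"rz":0,"gripper":70}]}}

```text
clock: 19.25
ee_pos: [0.5187, 0.3667, 0.304]
orientation: [[-1.0, -0.0, 0.009], [-0.0, 1.0, 0.008], [-0.009, 0.008, -1.0]]
wrist_force: [-0.7, -0.7, 0.2]
gripper_width: 0.822
grip_force: 0.0
```

```bash
python3 - <<'E'
from h import *
np.set_printoptions(precision=4,suppress=True)
s=bot.sense();print(s['clock'],s['ee_pos'])
C=cam('wrist'); im,dp=bot.snapshot('wrist'); cv2.imwrite('pics/w5.png',im)
P,uv=cloud(C,dp,np.ones((400,640),bool))
f=lambda m:cv2.minAreaRect(np.ascontiguousarray(P[m][:,:2],np.float32))
for t,lo,hi in [('bath',[.40,.23,.145],[.64,.48,.1525]),('rim',[.46,.31,.044],[.57,.42,.054]),('tabtop',[.47,.32,.13],[.56,.41,.142])]:
    m=np.all((P>lo)&(P<hi),1); print(t,m.sum(),P[m].mean(0),P[m].min(0),P[m].max(0),f(m))
m=np.all((P>[.46,-.03,.045])&(P<[.6,.13,.056]),1); print('knob',m.sum(),f(m))
E
```

```text
19.25 [0.5187 0.3667 0.304 ]
bath 22330 [0.5032 0.3641 0.1492] [0.4096 0.2597 0.145 ] [0.6201 0.4697 0.152 ] ((0.5150105357170105, 0.36442604660987854), (0.18089835345745087, 0.18080808222293854), 79.21202087402344)
rim 671 [0.5222 0.3661 0.0489] [0.4708 0.3103 0.044 ] [0.57   0.4199 0.0539] ((0.5207356810569763, 0.3647611737251282), (0.09882821887731552, 0.10961780697107315), 0.5901305675506592)
tabtop 367 [0.5145 0.3662 0.1357] [0.5104 0.3485 0.1301] [0.5194 0.3843 0.138 ] ((0.5150273442268372, 0.3664717674255371), (0.008525011129677296, 0.03593787923455238), 1.4512208700180054)
knob 329 ((0.5350379347801208, 0.053148042410612106), (0.022710368037223816, 0.02334638312458992), 4.276982307434082)
```

View pics/w5.png

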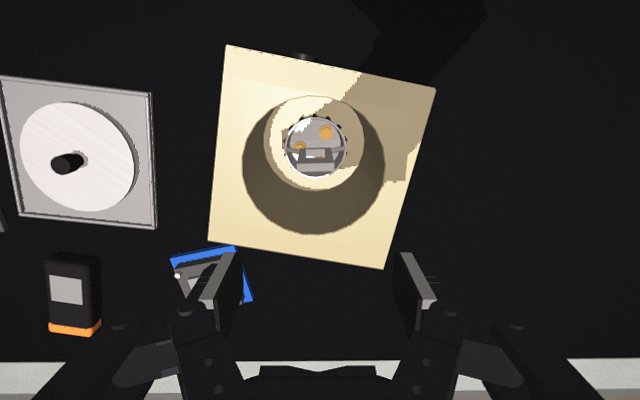

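The basket stands in the well at (316,147), its tab top at the expected 0.137 and its centre 2 mm off. Now back to the lid.

Call:
{"name": "send_rows", "arguments": {"motion": [{"dx":-3,"dy":-52,"dz":0,"rx":0,"ry":0,"rz":0,"gripper":75},{"dx":-3,"dy":-52,"dz":0,"rx":0,"ry":0,"rz":0,"gripper":75},{"dx":-3,"dy":-52,"dz":0,"rx":0,"ry":0,"rz":0,"gripper":75},{"dx":-3,"dy":-52,"dz":0,"rx":0,"ry":0,"rz":0,"gripper":75},{"dx":-3,"dy":-52,"dz":50,"rx":0,"ry":0,"rz":0,"gripper":75},{"dx":-3,"dy":-52,"dz":50,"rx":0,"ry":0,"rz":0,"gripper":75},{"dx":0,"dy":0,"dz":50,"rx":0,"ry":0,"rz":0,"gripper":70},{"dx":0,"dy":0,"dz":50,"rx":0,"ry":0,"rz":0,"gripper":65},{"dx":0,"dy":0,"dz":30,"rx":0,"ry":0,"rz":0,"gripper":60},{"dx":0,"dy":0,"dz":0,"rx":0,"ry":0,"rz":0,"gripper":55},{"dx":0,"dy":0,"dz":0,"rx":0,"ry":0,"rz":0,"gripper":55}]}}

```text
clock: 20.68
ee_pos: [0.5347, 0.0676, 0.0816]
orientation: [[-1.0, -0.0, 0.001], [-0.0, 1.0, 0.0], [-0.001, 0.0, -1.0]]
wrist_force: [0.7, -0.6, 0.7]
gripper_width: 0.639
grip_force: 0.0
```

Call:
{"name": "send_rows", "arguments": {"motion": [{"dx":0,"dy":-14,"dz":0,"rx":0,"ry":0,"rz":0,"gripper":55},{"dx":0,"dy":0,"dz":30,"rx":0,"ry":0,"rz":0,"gripper":50},{"dx":0,"dy":0,"dz":20,"rx":0,"ry":0,"rz":0,"gripper":50},{"dx":0,"dy":0,"dz":5,"rx":0,"ry":0,"rz":0,"gripper":45},{"dx":0,"dy":0,"dz":0,"rx":0,"ry":0,"rz":0,"gripper":45},{"dx":0,"dy":0,"dz":0,"rx":0,"ry":0,"rz":0,"gripper":45}]}}

```text
clock: 21.42
ee_pos: [0.5349, 0.0536, 0.0269]
orientation: [[-1.0, 0.0, 0.002], [0.0, 1.0, 0.001], [-0.002, 0.001, -1.0]]
wrist_force: [1.1, 0.8, -0.5]
gripper_width: 0.523
grip_force: 0.0
```

Call:
{"name": "send_rows", "arguments": {"motion": [{"dx":0,"dy":0,"dz":2,"rx":0,"ry":0,"rz":0,"gripper":40},{"dx":0,"dy":0,"dz":0,"rx":0,"ry":0,"rz":0,"gripper":10},{"dx":0,"dy":0,"dz":0,"rx":0,"ry":0,"rz":0,"gripper":10},{"dx":0,"dy":0,"dz":0,"rx":0,"ry":0,"rz":0,"gripper":10},{"dx":0,"dy":0,"dz":0,"rx":0,"ry":0,"rz":0,"gripper":10},{"dx":0,"dy":0,"dz":-20,"rx":0,"ry":0,"rz":0,"gripper":10},{"dx":0,"dy":0,"dz":-40,"rx":0,"ry":0,"rz":0,"gripper":10},{"dx":0,"dy":0,"dz":-50,"rx":0,"ry":0,"rz":0,"gripper":10},{"dx":0,"dy":0,"dz":-50,"rx":0,"ry":0,"rz":0,"gripper":10},{"dx":0,"dy":0,"dz":-50,"rx":0,"ry":0,"rz":0,"gripper":10},{"dx":0,"dy":0,"dz":0,"rx":0,"ry":0,"rz":0,"gripper":10}]}}

```text
clock: 22.8
ee_pos: [0.5361, 0.0542, 0.2375]
orientation: [[-1.0, -0.0, 0.008], [-0.0, 1.0, 0.003], [-0.008, 0.003, -1.0]]
wrist_force: [-0.1, 0.0, -3.7]
gripper_width: 0.261
grip_force: 59.2
```

Call:
{"name": "send_rows", "arguments": {"motion": [{"dx":2,"dy":35,"dz":0,"rx":0,"ry":0,"rz":0,"gripper":10},{"dx":3,"dy":45,"dz":0,"rx":0,"ry":0,"rz":0,"gripper":10},{"dx":3,"dy":45,"dz":0,"rx":0,"ry":0,"rz":0,"gripper":10},{"dx":3,"dy":45,"dz":0,"rx":0,"ry":0,"rz":0,"gripper":10},{"dx":3,"dy":45,"dz":0,"rx":0,"ry":0,"rz":0,"gripper":10},{"dx":3,"dy":45,"dz":0,"rx":0,"ry":0,"rz":0,"gripper":10},{"dx":3,"dy":35,"dz":0,"rx":0,"ry":0,"rz":0,"gripper":10},{"dx":0,"dy":16,"dz":0,"rx":0,"ry":0,"rz":0,"gripper":10},{"dx":0,"dy":0,"dz":0,"rx":0,"ry":0,"rz":0,"gripper":10},{"dx":0,"dy":0,"dz":0,"rx":0,"ry":0,"rz":0,"gripper":10}]}}

```text
clock: 24.05
ee_pos: [0.5139, 0.3632, 0.2329]
orientation: [[-1.0, 0.001, -0.002], [0.001, 1.0, -0.001], [0.002, -0.001, -1.0]]
wrist_force: [0.2, -0.9, -1.9]
gripper_width: 0.26
grip_force: 59.4
```

```bash
python3 - <<'E'
from h import *
np.set_printoptions(precision=4,suppress=True)
s=bot.sense();print(s['clock'],s['ee_pos'])
C=cam('wrist'); im,dp=bot.snapshot('wrist'); cv2.imwrite('pics/w6.png',im)
P,uv=cloud(C,dp,np.ones((400,640),bool))
f=lambda m:cv2.minAreaRect(np.ascontiguousarray(P[m][:,:2],np.float32))
z=s['ee_pos'][2]-.0196+.013; print('disc z expected',z)
m=np.all((P>[.43,.27,z-.006])&(P<[.6,.46,z+.006]),1)
Q=P[m]; A=np.c_[Q[:,:2]-Q[:,:2].mean(0),np.ones(len(Q))]; print('disc',m.sum(),Q.mean(0),f(m),np.linalg.lstsq(A,Q[:,2],rcond=None)[0])
m=np.all((P>[.40,.23,.145])&(P<[.64,.48,.1525]),1);print('bath',f(m))
E
```

```text
24.05 [0.5139 0.3632 0.2329]
disc z expected 0.22625149366811212
disc 43589 [0.495  0.3637 0.2259] ((0.5114865303039551, 0.36441200971603394), (0.14118997752666473, 0.13829435408115387), 47.474403381347656) [-0.0022 -0.0007  0.2259]
bath ((0.4654383957386017, 0.37409907579421997), (0.1807578057050705, 0.07999642193317413), 79.34414672851562)
```

Call:
{"name": "send_rows", "arguments": {"motion": [{"dx":0,"dy":0,"dz":30,"rx":0,"ry":0,"rz":0,"gripper":10},{"dx":0,"dy":0,"dz":20,"rx":0,"ry":0,"rz":0,"gripper":10},{"dx":0,"dy":0,"dz":0,"rx":0,"ry":0,"rz":0,"gripper":10},{"dx":0,"dy":0,"dz":0,"rx":0,"ry":0,"rz":0,"gripper":10}]}}

```text
clock: 24.6
ee_pos: [0.5149, 0.3643, 0.1851]
orientation: [[-1.0, 0.001, 0.002], [0.001, 1.0, 0.001], [-0.002, 0.001, -1.0]]
wrist_force: [0.3, -0.7, -1.8]
gripper_width: 0.253
grip_force: 59.4
```

Position is right to 0.1 mm, so I lower it straight in.

Call:
{"name": "send_rows", "arguments": {"motion": [{"dx":0,"dy":0,"dz":10,"rx":0,"ry":0,"rz":0,"gripper":10},{"dx":0,"dy":0,"dz":8,"rx":0,"ry":0,"rz":0,"gripper":10},{"dx":0,"dy":0,"dz":3,"rx":0,"ry":0,"rz":0,"gripper":10},{"dx":0,"dy":0,"dz":2,"rx":0,"ry":0,"rz":0,"gripper":10},{"dx":0,"dy":0,"dz":0,"rx":0,"ry":0,"rz":0,"gripper":10},{"dx":0,"dy":0,"dz":0,"rx":0,"ry":0,"rz":0,"gripper":10}]}}

```text
clock: 25.35
ee_pos: [0.5142, 0.3645, 0.1613]
orientation: [[-1.0, 0.0, 0.0], [0.0, 1.0, 0.0], [-0.0, 0.0, -1.0]]
wrist_force: [-2.2, -0.5, 1.2]
gripper_width: 0.26
grip_force: 59.8
```

Seated at the same height where it was first gripped, so I release, rise and check.

Call:
{"name": "send_rows", "arguments": {"motion": [{"dx":0,"dy":0,"dz":0,"rx":0,"ry":0,"rz":0,"gripper":70},{"dx":0,"dy":0,"dz":0,"rx":0,"ry":0,"rz":0,"gripper":70},{"dx":0,"dy":0,"dz":0,"rx":0,"ry":0,"rz":0,"gripper":70},{"dx":0,"dy":0,"dz":-10,"rx":0,"ry":0,"rz":0,"gripper":70},{"dx":0,"dy":0,"dz":-40,"rx":0,"ry":0,"rz":0,"gripper":70},{"dx":0,"dy":0,"dz":-50,"rx":0,"ry":0,"rz":0,"gripper":70},{"dx":0,"dy":0,"dz":-40,"rx":0,"ry":0,"rz":0,"gripper":70},{"dx":0,"dy":0,"dz":0,"rx":0,"ry":0,"rz":0,"gripper":70},{"dx":0,"dy":0,"dz":0,"rx":0,"ry":0,"rz":0,"gripper":70}]}}

```text
clock: 26.48
ee_pos: [0.5138, 0.3643, 0.3007]
orientation: [[-1.0, 0.0, -0.001], [0.0, 1.0, 0.0], [0.001, 0.0, -1.0]]
wrist_force: [0.3, -0.4, -1.0]
gripper_width: 0.821
grip_force: 0.0
```

```bash
python3 - <<'E'
from h import *
np.set_printoptions(precision=4,suppress=True)
s=bot.sense();print(s['clock'],s['ee_pos'])
C=cam('wrist'); im,dp=bot.snapshot('wrist'); cv2.imwrite('pics/w7.png',im)
P,uv=cloud(C,dp,np.ones((400,640),bool))
f=lambda m:cv2.minAreaRect(np.ascontiguousarray(P[m][:,:2],np.float32))
for t,lo,hi in [('knob',[.47,.32,.183],[.56,.41,.2]),('disc',[.43,.27,.1525],[.6,.46,.160]),('bath',[.40,.23,.145],[.64,.48,.1525])]:
    m=np.all((P>lo)&(P<hi),1); Q=P[m]; A=np.c_[Q[:,:2]-Q[:,:2].mean(0),np.ones(len(Q))]; print(t,m.sum(),f(m),np.linalg.lstsq(A,Q[:,2],rcond=None)[0])
im,_=bot.snapshot('scene'); a=im[120:300,190:490];cv2.imwrite('pics/s7.png',cv2.resize(a,None,fx=2,fy=2))
E
```

```text
26.475 [0.5138 0.3643 0.3007]
knob 635 ((0.5153810977935791, 0.36484524607658386), (0.02304641343653202, 0.02308182790875435), 65.58625793457031) [0.0151 0.005  0.1862]
disc 18729 ((0.5154641270637512, 0.3647361695766449), (0.14531831443309784, 0.14493606984615326), 89.35855865478516) [-0.0009 -0.001   0.1543]
bath 17893 ((0.5151904821395874, 0.3646702766418457), (0.18117119371891022, 0.18088243901729584), 79.16851806640625) [-0.0007 -0.001   0.1493]
```

View pics/s7.png

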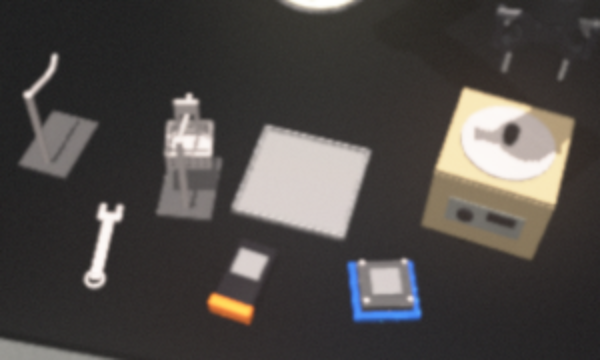

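The lid is seated on the bath at (510,135), hook_a is empty, the square basket still hangs at (188,135), and the bystanders haven't moved.

```bash
python3 -c "
from station import bot
print(bot.close_job())"
```

```text
the job is handed in; nothing more can be done
None
```

The job is handed in: the round basket stands in the well, the lid is back on the bath (centred within about 1 mm, flat), the square basket still hangs on its hook, and the cell, meter and wrench are where they were; the clock read about 26.5 s of the 72 s, and no verdict was returned.

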